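# Slide a fluidic chip along the datum rail into the chip reader's corner

### The job

Load the white chip into the low chip reader with a fingertip: first push it flat against the reader's long rail, before it reaches the sprung roller; then, keeping it against the rail, slide it along to the left until it sits fully home in the corner against the end stop, with the roller snapped into the notch in its side. Let the chip itself push the sprung arm aside, never lift the chip off the deck, and leave the other things on the bench where they are.

Things in the scene. Friction and masses are not known exactly. Their poses are not given: they have to be found in the camera images.
- chip_reader: Chip reader fixed to the bench: low white housing 268 (y) x 160 (x) mm with a flat dark deck 34 mm above the bench. Origin: centre of its underside; x points across it away from the robot, y along it to the left. An aluminium rail lies along the deck's far side, an end stop at its left. A chip fully home has its origin at x = +26, y = +40, z = +34 mm in this frame, axes parallel.
- rail_mid (a point): On the rail's working face (the one towards the robot), half-way along the rail, at deck height: reader x = +48 mm. The rail runs from y = -126 to +99 mm, stands 10 mm above the deck and is 14 mm thick.
- corner (a point): Inner corner at deck height (reader x = +48, y = +85 mm), where rail and end stop meet at right angles. The stop is 14 mm high and reaches from x = +6 to +62 mm. A small steel hold-down plate covers the corner, 14 to 17 mm above the deck (x = +38 to +62, y = +67 to +99 mm), so that the chip gets in only by sliding.
- chip: The fluidic chip: flat white plastic, 90 (y) x 44 (x) x 12 (z) mm, about 90 g, glass window on top, loose on the right half of the deck, up to 50 mm off the rail and turned up to 0.3 rad. Origin: centre of its underside. Its straight long side (x = +22 mm) goes to the rail; the other long side, towards the robot, has 10 mm corner radii and in its middle a 20 mm wide notch for the roller.
- roller_axis (a point): Axis of the sprung roller, half-way up it. Roller: 16 mm diameter, from 2.5 to 14 mm above the deck, at the robot's side of the chip's way, 43 mm right of the end stop's face. Its arm leads to a pivot at reader x = -14, y = +104 mm; the arm's top is 22 mm above the deck.
- spring_arm (a joint): Angle of the sprung arm (rad): 0 with no chip; grows as the roller is pushed away from the rail; about 0.09 while it runs on the chip's side, about 0.04 once dropped into the notch. It presses with 2 to 3.5 N (pushing the chip past it takes 4 to 12 N along the rail); in the notch it draws the chip against the stop.
- forceps: Bystander: steel forceps lying on the bench, 128 x 13 x 8 mm, origin at the centre of the underside.
- cool_block: Bystander: blue block with many small wells, 78 x 115 x 30 mm, origin at the centre of the underside.
- bottle: Bystander: small bottle with a red cap, diameter 45 mm, 82 mm high, origin at the centre of the underside.
- dish: Bystander: closed round dish, diameter 91 mm, 16 mm high, origin at the centre of the underside.

How it is judged:
On the way, in this order (a step that is already met when the one before it is completed fails the run):
1. the chip lies flat against the rail (within 3 mm and 0.06 rad), still short of the roller (x of chip in the frame of chip_reader above 0.023 m and y of chip in the frame of chip_reader below 0 m and angle between the x axis of chip and the x axis of chip_reader, either way round below 0.06 rad), for 0.2 s.
2. the chip, against the rail, pushes the sprung roller aside (x of chip in the frame of chip_reader above 0.022 m and y of chip in the frame of chip_reader above 0.005 m and value of joint spring_arm above 0.07 rad), for 0.02 s.
At the end, for the whole second after the job is handed in: The chip lies at rest on the deck in the reader's corner: within 2 mm of the rail and of the end stop, square within 0.04 rad, flat on the deck; the roller has dropped into its notch (arm between 0.02 and 0.065 rad); the other things are within 20 mm of where they stood (x of chip in the frame of chip_reader between 0.024 and 0.028 m and y of chip in the frame of chip_reader between 0.038 and 0.042 m and z of chip in the frame of chip_reader between 0.032 and 0.036 m and angle between the x axis of chip and the x axis of chip_reader, either way round below 0.04 rad and value of joint spring_arm between 0.02 and 0.065 rad and linear speed of chip below 0.01 m/s and distance of each of forceps, cool_block, bottle, dish from where it was at the start of the episode below 0.02 m); the robot touches nothing.
It fails at once if the chip is lifted off the deck (more than 5 mm) or tipped (more than 0.15 rad) (z of chip in the frame of chip_reader above 0.039 m or angle between chip's own z axis and vertical above 0.15 rad).
It fails at once if the chip falls off the deck (z of chip in the frame of chip_reader below 0.029 m).
It fails at once if the chip leaves the rail (5 mm, or 0.12 rad askew) while it goes in past the roller (y of chip in the frame of chip_reader above 0.002 m and (x of chip in the frame of chip_reader below 0.021 m or angle between the x axis of chip and the x axis of chip_reader, either way round above 0.12 rad)).
It fails at once if the sprung arm is forced open wider than the chip opens it (0.16 rad) (value of joint spring_arm above 0.16 rad).
It fails at once if the forceps, cooling block, bottle or dish is knocked away (more than 20 mm) (distance of any of forceps, cool_block, bottle, dish from where it was at the start of the episode above 0.02 m).
It also fails if it takes over 51 s, if anything falls off the work surface, if the arm or the gripper's body presses on something with over 40 N, if the wrist force passes 120 N, or if a joint passes its speed limit or range.

### The arm

A 7-joint arm with a two-finger parallel gripper is mounted at the origin on a cart in front of the work surface, level with it; the furniture and walls round the work are solid. World frame = base frame: x ahead of the robot, y to its left, z up, the work surface at z = 0. Lengths are in m, angles in rad, forces in N, time in s.
With the tool pointing down it reaches from about 0.425 to 0.925 m from the base axis. Payload 6.8 kg.
Tool frame: the origin (TCP) lies at the centre of the arm's flange, where the gripper is bolted on; the fingertips stand 173 mm ahead of it and the grasp point (between the pads) lies 155 mm ahead of it (finger_overhang is the distance from the TCP to the fingertips, in m); y points along the fingers, z is the direction in which the jaws open and shut, and the axes are right-handed (so a half turn about y gives the same grasp; the last joint's range is limited). The gripper opens to 85 mm and grips with 20 to 120 N. Pads are 22 mm wide; open, the fingers measure 114 mm over their backs; the gripper's body (76 mm by 85 mm) begins 54 mm behind the grasp point. The pads swing forward as they close: fully open they stand 13 mm farther back than shut.
Start: joints at [-1.39, 0.477, 0.022, 1.555, -0.011, 1.109, -0.083], TCP at [0.192, 0.647, 0.405] pointing down, gripper open.
Joint ranges: [-2.96, 2.96], [-0.34, 2.1], [-1.41, 1.46], [0.24, 2.44], [-1.37, 4.51], [0.17, 1.92], [-2.96, 2.96]. Speed limits (rad/s): [2.39, 2.39, 3.14, 3.14, 3.14, 3.14, 3.14].

### API

Orientations are given as a rotation vector (axis times angle).
In Python, from bench import get_obs, grab_frame, hand_in, finger_overhang gives the robot as it stands. The module is installed in compiled form; this text tells all that it offers.
- The arm moves only by the shell command python3 -m jog 'ROWS' [FORCE]. ROWS is JSON, a list of rows, each a list of 3 entries, a list of its own where there are three numbers: the shift along the tool's x, y, z in cm, then the turn about the tool's y in rad, then the gripper command: -1 is fully open, 1 is shut, values between are in proportion. In form: [[[x, y, z], twist, gripper], ...]. A call has 1 to 10 rows; each row is the pose to reach, as a shift and turn from the pose commanded when the call began, along the tool's axes at that moment; what a row does not reach only later rows make up. A row lasts 1/8 s, in which the tool goes at most 62.5 mm and 10.7 degrees, less where a joint would pass 70% of its speed; a pose out of reach is approached as far as the arm can. A call with a gripper value outside its range is refused whole. The fingers move at their own pace and stop on an object; FORCE is the grip in N (left out, the last holds). Time passes only in rows, so rows that repeat a pose let the fingers close. It gives the time, the measured TCP pose, the force and the opening at its end, in the units of the state.
- get_obs(): the state, without advancing time (a new reading comes with each control period).
- grab_frame(name): name is "scene" or "top" or "wrist"; returns a dict with "image" (384x512x3 uint8, blue, green, red), "fx", "fy", "cx", "cy" (pixels), "origin" and "rotation" of the camera in the world. Camera axes: x right, y up, looking along -z (the intrinsics and any distortion apply to the point x, -y, -z); pixel columns grow to the right and rows downward; lengths in m; the calibration is good to about 2 mm. A picture is of the moment at which its call begins. There is no depth.
- hand_in(): hands the job in, once; it reports no verdict.
The state is a dict: "clock": time; "joints": joint angles; "qvel": joint speeds; "tau": joint torques, N m; "tcp_pos": TCP position; "orientation": TCP orientation; "contact_force": force on the tool from outside, world axes, zero at the start; "moment": the same for the moment, N m; "grip_width": finger opening in m.
Only numpy, scipy, OpenCV 4.12 (cv2) and the standard library are available. Lean on these libraries where they do the work, as an engineer would, in place of code of your own. Each camera call takes 0.05 s, during which the arm holds its last target.

## Working session

There is one attempt and no reset: what is moved stays moved. The work goes in short steps, Python scripts to look and compute and a shell command to move; the robot and the scene stay as the last step left them, time stands still between calls to the robot, and variables do not carry over. Pictures are saved under pics/ and viewed, and the job is handed in when it is done.

```bash
ls; mkdir -p pics; python3 - <<'E'
from bench import *
import cv2,pickle
print(get_obs(), finger_overhang)
for n in ["scene","top","wrist"]:
    f=grab_frame(n); cv2.imwrite(f"pics/{n}0.png",f["image"]); pickle.dump(f,open(f"{n}0.pkl","wb"))
    print(n,{k:v for k,v in f.items() if k!="image"})
E
```

```text
pics
{'clock': 0.0, 'joints': array([-1.39010075,  0.47782963,  0.02235089,  1.55644717, -0.01149223,
        1.10929335, -0.08313991]), 'qvel': array([-0.00039732, -0.00023166, -0.00073784,  0.00017499,  0.00016501,
       -0.00090878,  0.0015529 ]), 'tau': array([ 1.29336013e-04, -5.96452439e+01,  1.60799369e+00, -2.81198269e+01,
        1.24275152e-02,  9.17411700e-03, -2.48063679e-05]), 'tcp_pos': array([0.19215965, 0.64678835, 0.40370765]), 'orientation': array([-1.56073036,  0.22684534, -0.22666224]), 'contact_force': array([-0.14890676,  0.16723807,  0.31765744]), 'moment': array([-0.00562316,  0.007539  , -0.00083765]), 'grip_width': 0.08564833948569578} 0.1734
scene {'fx': 410.24089310672525, 'fy': 410.24089310672525, 'cx': 252.53619031691503, 'cy': 189.3487756637538, 'origin': array([-0.00515977, -0.54866293,  0.90616685]), 'rotation': array([ 0.72956475, -0.29902119, -0.69577193])}
top {'fx': 358.38093019562973, 'fy': 358.38093019562973, 'cx': 249.55926195115467, 'cy': 193.33482871395495, 'origin': array([0.35517137, 0.07297701, 1.07920358]), 'rotation': array([ 0.13431756, -0.16461884, -1.53734795])}
wrist {'fx': 304.8499300646864, 'fy': 304.8499300646864, 'cx': 259.1913046715421, 'cy': 188.21786641782106, 'origin': array([0.11810662, 0.66898075, 0.37351936]), 'rotation': array([-0.2652365 , -0.19550047,  1.27105404])}
```

View pics/scene0.png

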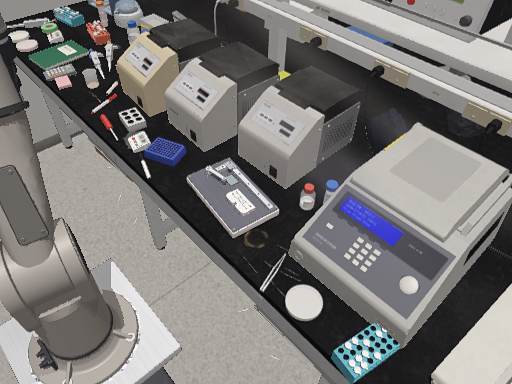

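View pics/top0.png

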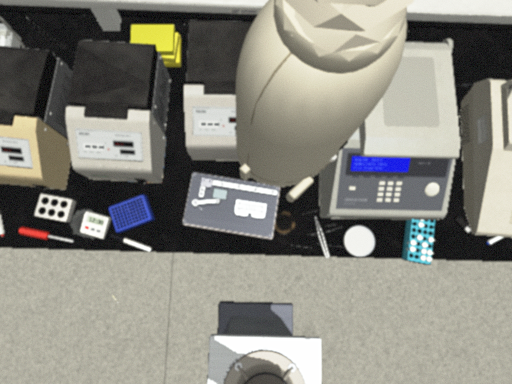

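View pics/wrist0.png

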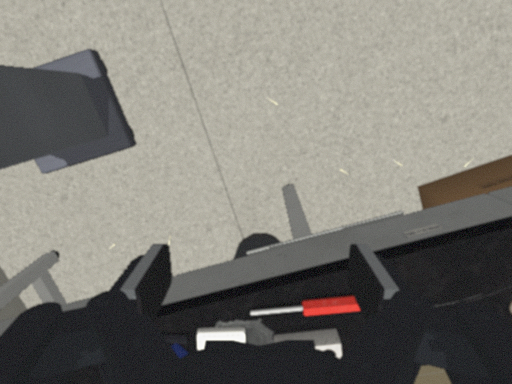

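```bash
python3 - <<'E'
import cv2
a=cv2.imread("pics/scene0.png")[145:245,175:295]; cv2.imwrite("pics/s_z.png",cv2.resize(a,None,fx=6,fy=6,interpolation=cv2.INTER_CUBIC))
a=cv2.imread("pics/top0.png")[160:250,175:295]; cv2.imwrite("pics/t_z.png",cv2.resize(a,None,fx=6,fy=6,interpolation=cv2.INTER_CUBIC))
E
```

```text
(no output)
```

View pics/s_z.png

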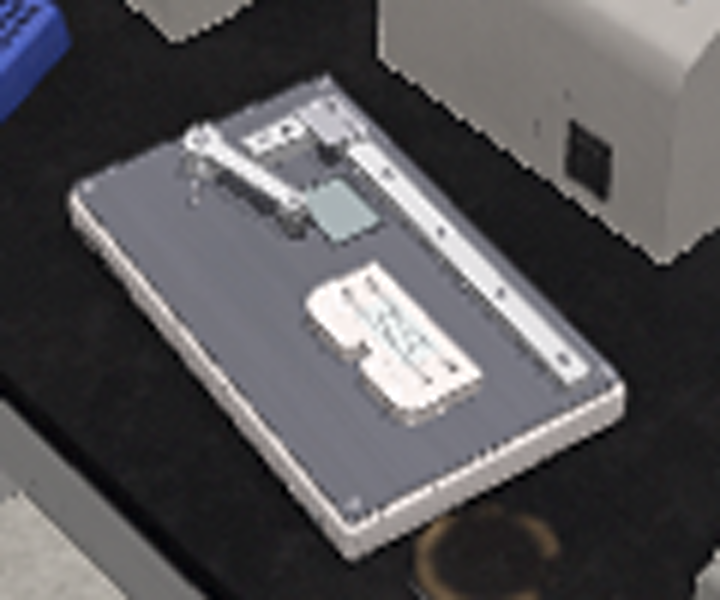

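View pics/t_z.png

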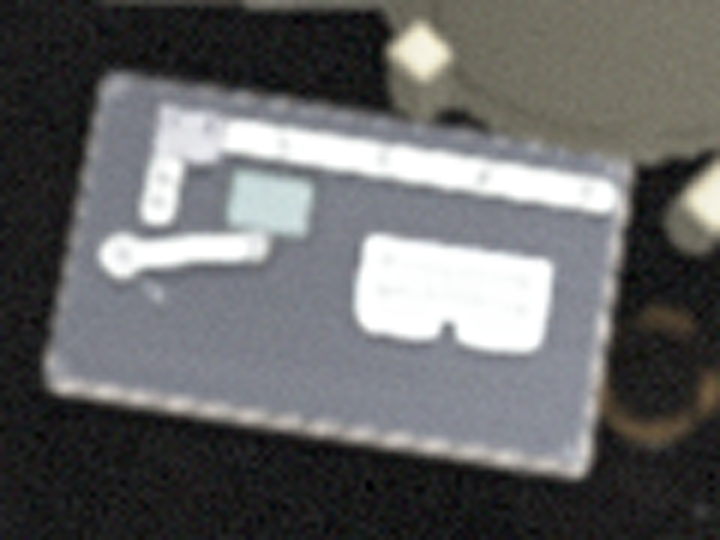

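```bash
cat > h.py <<'E'
import numpy as np,pickle,cv2
from scipy.spatial.transform import Rotation as R
from scipy.optimize import least_squares
def proj(f,P):
    P=np.atleast_2d(P); c=(P-f["origin"])@R.from_rotvec(f["rotation"]).as_matrix()
    return np.c_[f["cx"]+f["fx"]*c[:,0]/-c[:,2], f["cy"]-f["fy"]*c[:,1]/-c[:,2]]
def ray(f,u,z):
    d=R.from_rotvec(f["rotation"]).apply([(u[0]-f["cx"])/f["fx"],-(u[1]-f["cy"])/f["fy"],-1])
    return f["origin"]+d*(z-f["origin"][2])/d[2]
def pose(p,L):
    L=np.atleast_2d(L).astype(float); c,s=np.cos(p[2]),np.sin(p[2])
    return np.c_[p[0]+c*L[:,0]-s*L[:,1],p[1]+s*L[:,0]+c*L[:,1],L[:,2]]
def fit(obs,p0):
    # obs: list of (frame, L Nx3 (z world), uv Nx2)
    fn=lambda p: np.concatenate([(proj(f,pose(p,L))-uv).ravel() for f,L,uv in obs])
    return least_squares(fn,p0,loss="soft_l1")
E
cat > a.py <<'E'
from h import *
S=pickle.load(open("scene0.pkl","rb"));T=pickle.load(open("top0.pkl","rb"))
z=lambda a,o:(np.array(a,float)+.5)/6-.5+np.array(o)
so,to=(175,145),(175,160)
H=.034
L=[[-.08,.134,H],[.08,.134,H],[.08,-.134,H],[-.08,-.134,H],[.048,-.126,.044]]
us=z([[73,193],[328,78],[625,392],[345,535],[566,385]],so)
ut=z([[103,72],[45,392],[590,478],[632,160],[612,212]],to)[[1,0,3,2,4]]
for o in ([(S,L,us)],[(T,L,ut)],[(S,L,us),(T,L,ut)]):
    r=fit(o,[.5,0,0]); print(r.x.round(4), r.fun.round(1))
C=[[.022,.045,H+.012],[.022,-.045,H+.012],[-.012,0,H+.012]]
cs=z([[376,262],[481,376],[362,345]],so); ct=z([[364,233],[554,258],[448,328]],to)
for o in ([(S,C,cs)],[(T,C,ct)],[(S,C,cs),(T,C,ct)]):
    q=fit(o,[.5,0,0]); print(q.x.round(4), q.fun.round(1))
c,s=np.cos(r.x[2]),np.sin(r.x[2]); d=q.x[:2]-r.x[:2]; print("chip in reader",c*d[0]+s*d[1],-s*d[0]+c*d[1],q.x[2]-r.x[2])
E
python3 a.py
```

```text
[ 0.5206  0.1034 -0.1407] [-1.8 -0.6  0.2 -0.5  0.9 -0.6 -0.1  0.4  0.1  1.2]
[ 0.5209  0.1071 -0.1275] [-0.3 -0.2  0.1  0.5  0.4 -0.4 -0.1 -0.2 -0.1  0.3]
[ 0.521   0.1058 -0.132 ] [-2.4 -0.9 -0.6 -1.   0.6 -1.5 -0.1 -0.3 -0.1  0.4  0.  -0.4  0.7  0.3
  0.9 -0.2  0.2 -0.   0.4  0.5]
[ 0.51    0.053  -0.1467] [-0.1 -0.2 -0.4  0.   0.6  0.2]
[ 0.5107  0.0532 -0.104 ] [ 0.4  0.6 -0.7  0.4  0.2 -1.8]
[ 0.5103  0.0531 -0.1272] [-0.4 -0.2 -0.2 -0.3  0.7  0.1  0.7  0.4 -0.6  1.   0.1 -1.7]
chip in reader -0.0036997598019855122 -0.05369375919841665 0.004834358045718662
```

```bash
cat > where.py <<'E'
from h import *
from bench import get_obs
import sys
# usage: where.py TCPx TCPy TCPz yaw_of_tool_z_target ; prints rows shift
o=get_obs(); M=R.from_rotvec(o["orientation"]).as_matrix()
print("t",o["clock"],"tcp",o["tcp_pos"].round(4),"F",o["contact_force"].round(1),"w",round(o["grip_width"],4))
print("tool axes cols\n",M.round(3))
if len(sys.argv)>1:
    t=np.array(list(map(float,sys.argv[1:4])))
    print("shift cm",(M.T@(t-o["tcp_pos"])*100).round(2))
    a=float(sys.argv[4]); c,s=M[:,2][:2]; d=np.arctan2(s,c)
    # turn about tool y (down) by w -> world yaw changes by -w
    w=-(a-d); print("twist",[(w+k*np.pi+np.pi/2)%(2*np.pi)-np.pi/2 if 0 else round((w+k*np.pi+np.pi)%(2*np.pi)-np.pi,3) for k in(0,1)])
E
python3 where.py 0.5 0.08 0.40 1.44
```

```text
t 0.15 tcp [0.1922 0.6469 0.404 ] F [ 0.4 -0.7 -0.4] w 0.0854
tool axes cols
 [[ 0.959 -0.     0.285]
 [-0.285 -0.001  0.959]
 [ 0.    -1.    -0.001]]
shift cm [ 45.65   0.47 -45.57]
twist [np.float64(-0.158), np.float64(2.984)]
```

```bash
python3 -m jog '[[[4,0,-4],0,-1],[[8,0,-8],-0.03,-1],[[12,0,-12],-0.06,-1],[[16,0,-16],-0.09,-1],[[20,0,-20],-0.12,-1],[[24,0,-24],-0.158,-1],[[28,0,-28],-0.158,-1],[[32,0,-32],-0.158,-1],[[36,0,-36],-0.158,-1],[[40,0,-40],-0.158,-1]]'; python3 where.py 0.50 0.08 0.40 1.44
```

```text
clock: 1.4
tcp_pos: [0.4622, 0.148, 0.4048]
orientation: [-1.568, 0.102, -0.103]
contact_force: [0.9, 0.5, -0.2]
grip_width: 0.0857
t 1.4 tcp [0.4622 0.148  0.4048] F [ 0.9  0.5 -0.2] w 0.0857
tool axes cols
 [[ 0.991  0.     0.13 ]
 [-0.13   0.     0.991]
 [ 0.    -1.     0.   ]]
shift cm [ 4.63  0.48 -6.25]
twist [np.float64(0.0), np.float64(-3.141)]
```

```bash
python3 -m jog '[[[3,0,-3],0,0.1],[[6,0,-6],0,0.1],[[6,0,-6],0,0.1],[[6,0,-6],0,0.1]]'; python3 - <<'E'
from bench import *
import cv2,pickle
for n in ["wrist","top","scene"]:
    f=grab_frame(n); cv2.imwrite(f"pics/{n}1.png",f["image"]); pickle.dump(f,open(f"{n}1.pkl","wb"))
    print(f["origin"],f["rotation"])
E
```

```text
clock: 1.9
tcp_pos: [0.513, 0.0829, 0.4044]
orientation: [-1.568, 0.103, -0.102]
contact_force: [0.3, -0.0, 0.3]
grip_width: 0.0384
[0.43641338 0.09309445 0.37415609] [-0.25140424 -0.22054132  1.42753328]
[0.35517137 0.07297701 1.07920358] [ 0.13431756 -0.16461884 -1.53734795]
[-0.00515977 -0.54866293  0.90616685] [ 0.72956475 -0.29902119 -0.69577193]
```

View pics/wrist1.png

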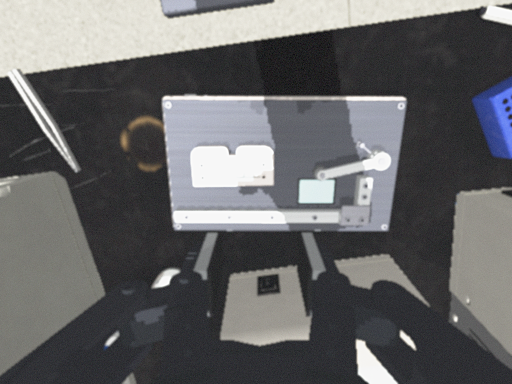

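```bash
python3 - <<'E'
import cv2
a=cv2.imread("pics/wrist1.png")[85:240,155:415]; cv2.imwrite("pics/w1z.png",cv2.resize(a,None,fx=3,fy=3,interpolation=cv2.INTER_CUBIC))
E
```

```text
(no output)
```

View pics/w1z.png

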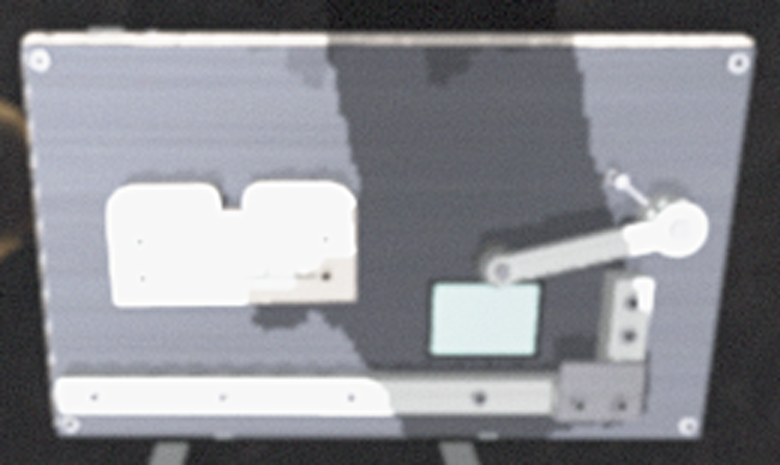

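```bash
cat > b.py <<'E'
from h import *
W=pickle.load(open("wrist1.pkl","rb"))
z=lambda a:(np.array(a,float)+.5)/3-.5+np.array([155,85])
H=.034
L=[[.08,-.134,H],[.08,.134,H],[-.08,-.134,H],[-.08,.134,H],[.048,-.126,.044],[.048,.085,.048+.0]]
u=z([[53,437],[703,437],[22,38],[754,40],[55,377],[607,362]])
r=fit([(W,L,u)],[.52,.106,-.13]); print(r.x.round(4),r.fun.round(1))
C=[[.022,-.045,H+.012],[.022,.045,H+.012],[-.022,-.027,H+.012],[-.022,.027,H+.012],[-.012,0,H+.012]]
v=z([[112,306],[357,302],[157,184],[303,181],[231,208]])
q=fit([(W,C,v)],[.51,.05,-.1]); print(q.x.round(4),q.fun.round(1))
c,s=np.cos(r.x[2]),np.sin(r.x[2]); d=q.x[:2]-r.x[:2]; print("chip in reader",c*d[0]+s*d[1],-s*d[0]+c*d[1],q.x[2]-r.x[2])
for P in ([.048,-.126,.044],[.026,-.05,.034],[.006,.085,.048]): print(P,pose(r.x,P).round(4))
E
python3 b.py
```

```text
[ 0.5224  0.1083 -0.1276] [-0.8  1.5  1.3  0.8 -4.  -1.9  3.2 -3.5  0.6  0.2 -0.9  5.9]
[ 0.5097  0.0533 -0.1157] [ 1.  -1.3 -0.7 -1.1 -0.7  0.3  0.5  0.5 -0.   1. ]
chip in reader -0.005665705234032923 -0.05614956184826637 0.011948004144089017
[0.048, -0.126, 0.044] [[ 0.554  -0.0228  0.044 ]]
[0.026, -0.05, 0.034] [[0.5418 0.0554 0.034 ]]
[0.006, 0.085, 0.048] [[0.5392 0.1918 0.048 ]]
```

```bash
sed -i 's/\[.048,.085,.048+.0\]\]/[.038,.085,.048],[.038,.067,.051],[.006,.085,.048],[-.014,.104,.056]]/; s/\[607,362\]\]/[607,362],[557,362],[610,275],[684,228]]/' b.py; python3 b.py
```

```text
[ 0.5234  0.108  -0.1337] [-1.3  1.7  0.5  2.2 -3.7 -1.7  3.2 -1.7  0.2  0.4 -0.6 -1.   1.  -0.1
  1.3  1.  -1.3  0.6]
[ 0.5097  0.0533 -0.1157] [ 1.  -1.3 -0.7 -1.1 -0.7  0.3  0.5  0.5 -0.   1. ]
chip in reader -0.006318305128925144 -0.05596591672801414 0.01806144502911662
[0.048, -0.126, 0.044] [[ 0.5541 -0.0233  0.044 ]]
[0.026, -0.05, 0.034] [[0.5425 0.0549 0.034 ]]
[0.006, 0.085, 0.048] [[0.5407 0.1914 0.048 ]]
```

```bash
cat > go.py <<'E'
import sys
from h import *
from bench import get_obs
RP=[.5232,.1079,-.133]
o=get_obs(); M=R.from_rotvec(o["orientation"]).as_matrix(); p=o["tcp_pos"]
c,s=np.cos(RP[2]),np.sin(RP[2]); d=p[:2]-RP[:2]
print("tcp in reader",round(c*d[0]+s*d[1],4),round(-s*d[0]+c*d[1],4),"z",round(p[2],4),"yaw err",round(np.arctan2(M[1,0],M[0,0])-RP[2],4),"F reader",(R.from_euler('z',-RP[2]).apply(o["contact_force"])).round(1),"t",o["clock"],"w",o["grip_width"].round(4))
a=list(map(float,sys.argv[1:]))
if a:
    t=pose(RP,a)[0]; print("shift cm",(M.T@(t-p)*100).round(2))
E
python3 go.py -0.052 -0.056 0.30; python3 go.py -0.052 -0.056 0.21
```

```text
Traceback (most recent call last):
  File "go.py", line 7, in <module>
    print("tcp in reader",round(c*d[0]+s*d[1],4),round(-s*d[0]+c*d[1],4),"z",round(p[2],4),"yaw err",round(np.arctan2(M[1,0],M[0,0])-RP[2],4),"F reader",(R.from_euler('z',-RP[2]).apply(o["contact_force"])).round(1),"t",o["clock"],"w",o["grip_width"].round(4))
                                                                                                                                                                                                                                          ^^^^^^^^^^^^^^^^^^^^^
AttributeError: 'float' object has no attribute 'round'
Traceback (most recent call last):
  File "go.py", line 7, in <module>
    print("tcp in reader",round(c*d[0]+s*d[1],4),round(-s*d[0]+c*d[1],4),"z",round(p[2],4),"yaw err",round(np.arctan2(M[1,0],M[0,0])-RP[2],4),"F reader",(R.from_euler('z',-RP[2]).apply(o["contact_force"])).round(1),"t",o["clock"],"w",o["grip_width"].round(4))
                                                                                                                                                                                                                                          ^^^^^^^^^^^^^^^^^^^^^
AttributeError: 'float' object has no attribute 'round'
```

```bash
sed -i 's/o\["grip_width"\].round(4)/round(o["grip_width"],4)/' go.py;  python3 go.py -0.052 -0.056 0.23
```

```text
tcp in reader -0.0071 -0.0255 z 0.4046 yaw err 0.0044 F reader [-0.2  0.4 -0. ] t 2.05 w 0.0385
shift cm [-4.5  17.46 -3.04]
```

```bash
python3 -m jog '[[[-2.2,4,-1.5],0.004,0.1],[[-4.5,8,-3],0.004,0.1],[[-4.5,12,-3],0.004,0.1],[[-4.5,15,-3],0.004,0.1],[[-4.5,17.4,-3],0.004,0.1],[[-4.5,17.4,-3],0.004,0.1]]'; python3 go.py -0.052 -0.056 0.21;python3 - <<'E'
from bench import *
import cv2,pickle
for n in ["wrist","top","scene"]:
    f=grab_frame(n); pickle.dump(f,open(f"{n}2.pkl","wb"))
    a=f["image"]
    if n=="wrist": cv2.imwrite("pics/wrist2.png",a)
    else:
        a=a[145:245,175:295]; cv2.imwrite(f"pics/{n}2.png",cv2.resize(a,None,fx=5,fy=5,interpolation=cv2.INTER_CUBIC))
E
```

```text
clock: 2.8
tcp_pos: [0.4639, 0.0592, 0.2296]
orientation: [-1.569, 0.107, -0.102]
contact_force: [0.1, 0.8, -0.1]
grip_width: 0.0387
tcp in reader -0.0523 -0.0561 z 0.2296 yaw err -0.0003 F reader [-0.   0.8 -0.1] t 2.8 w 0.0387
shift cm [0.03 1.96 0.02]
```

View pics/wrist2.png

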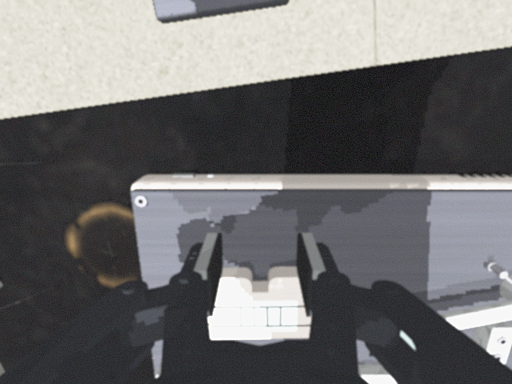

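View pics/scene2.png

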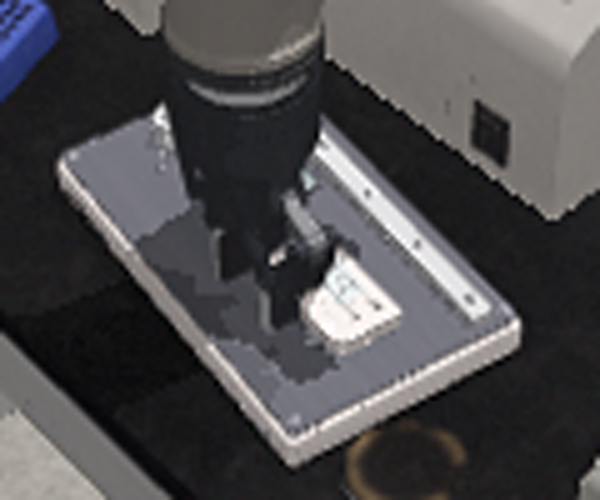

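```bash
python3 -m jog '[[[0,1,0],0,0.1],[[0,1.9,0],0,0.1],[[0,1.9,0],0,0.1]]'; python3 go.py;python3 - <<'E'
from bench import *
import cv2,pickle
for n in ["wrist","scene"]:
    f=grab_frame(n); 
    a=f["image"]
    if n=="wrist": cv2.imwrite("pics/wrist3.png",a)
    else:
        a=a[145:245,175:295]; cv2.imwrite(f"pics/{n}3.png",cv2.resize(a,None,fx=5,fy=5,interpolation=cv2.INTER_CUBIC))
E
```

```text
clock: 3.32
tcp_pos: [0.4645, 0.0584, 0.211]
orientation: [-1.569, 0.107, -0.105]
contact_force: [-0.1, 0.4, 0.3]
grip_width: 0.0383
tcp in reader -0.0516 -0.0568 z 0.211 yaw err -0.0018 F reader [-0.1  0.4  0.3] t 3.325 w 0.0383
```

View pics/wrist3.png

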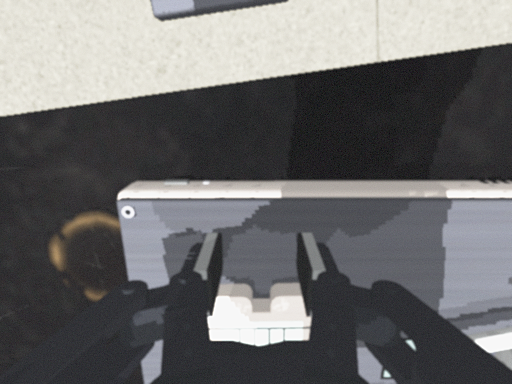

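View pics/scene3.png

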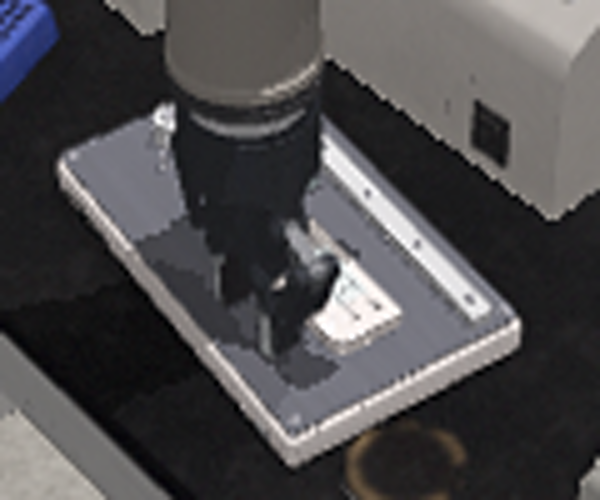

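```bash
python3 -m jog '[[[0.6,0,0],0,0.1],[[1.1,0,0],0,0.1],[[1.5,0,0],0,0.1],[[1.9,0,0],0,0.1],[[2.3,0,0],0,0.1],[[2.7,0,0],0,0.1],[[3.1,0,0],0,0.1],[[3.5,0,0],0,0.1],[[3.8,0,0],0,0.1],[[4.0,0,0],0,0.1]]'; python3 go.py;python3 - <<'E'
from bench import *
import cv2,pickle
for n in ["wrist","scene"]:
    f=grab_frame(n); 
    a=f["image"]
    if n=="wrist": cv2.imwrite("pics/wrist4.png",a)
    else:
        a=a[145:245,175:295]; cv2.imwrite(f"pics/{n}4.png",cv2.resize(a,None,fx=5,fy=5,interpolation=cv2.INTER_CUBIC))
E
```

```text
clock: 4.68
tcp_pos: [0.5047, 0.0531, 0.2117]
orientation: [-1.568, 0.106, -0.106]
contact_force: [-0.2, 0.5, 0.8]
grip_width: 0.0384
tcp in reader -0.0111 -0.0568 z 0.2117 yaw err -0.0019 F reader [-0.3  0.5  0.8] t 4.675 w 0.0384
```

View pics/wrist4.png

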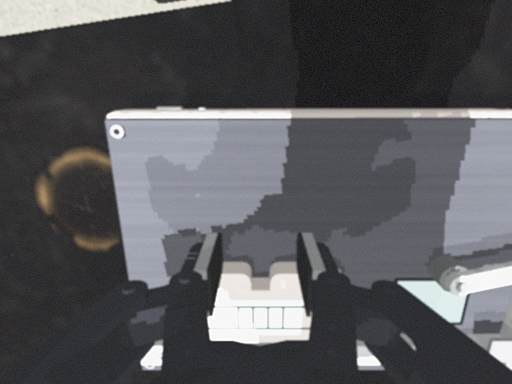

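View pics/scene4.png

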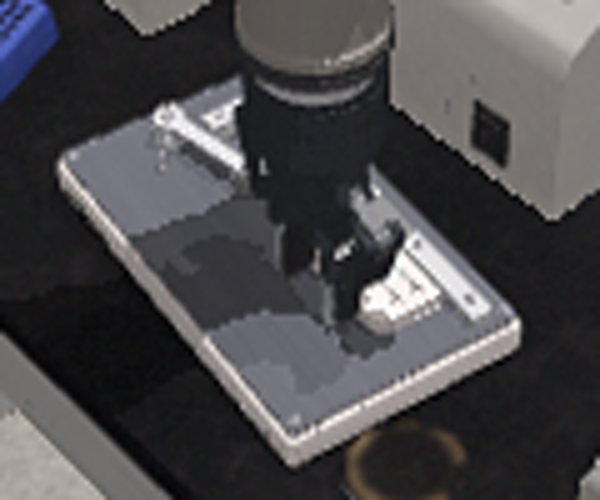

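```bash
python3 -m jog '[[[0.15,0,0],0,0.1],[[0.3,0,0],0,0.1],[[0.3,0,0],0,0.1]]'; python3 go.py; python3 -m jog '[[[0.1,0,0],0,0.1],[[0.2,0,0],0,0.1],[[0.2,0,0],0,0.1]]'; python3 go.py
```

```text
clock: 5.15
tcp_pos: [0.5077, 0.0527, 0.2117]
orientation: [-1.568, 0.106, -0.106]
contact_force: [-0.1, -0.5, -0.3]
grip_width: 0.0385
tcp in reader -0.0081 -0.0567 z 0.2117 yaw err -0.0019 F reader [-0.1 -0.6 -0.3] t 5.15 w 0.0385
clock: 5.52
tcp_pos: [0.5093, 0.0525, 0.2116]
orientation: [-1.568, 0.106, -0.105]
contact_force: [-0.7, 0.2, 1.6]
grip_width: 0.0386
tcp in reader -0.0064 -0.0568 z 0.2116 yaw err -0.0018 F reader [-0.7  0.1  1.6] t 5.525 w 0.0386
```

```bash
python3 -m jog '[[[0.1,0,0],0,0.1],[[0.1,0,0],0,0.1]]'; python3 go.py; python3 -m jog '[[[0.1,0,0],0,0.1],[[0.1,0,0],0,0.1]]'; python3 go.py
```

```text
clock: 5.78
tcp_pos: [0.5097, 0.0524, 0.2115]
orientation: [-1.568, 0.108, -0.104]
contact_force: [-5.0, 1.3, 3.7]
grip_width: 0.0381
tcp in reader -0.0061 -0.0568 z 0.2115 yaw err -0.0015 F reader [-5.1  0.6  3.7] t 5.775 w 0.0381
clock: 6.02
tcp_pos: [0.51, 0.0524, 0.2113]
orientation: [-1.568, 0.109, -0.102]
contact_force: [-7.3, 1.3, 6.4]
grip_width: 0.0383
tcp in reader -0.0057 -0.0568 z 0.2113 yaw err -0.0014 F reader [-7.4  0.3  6.4] t 6.025 w 0.0383
```

```bash
python3 -m jog '[[[0,0,0],0,0.1],[[-0.3,0,0],0,0.1],[[-2,0,0],0,0.1],[[-4,0,0],0,0.1]]'; python3 go.py;python3 - <<'E'
from bench import *
import cv2,pickle
for n in ["wrist","scene"]:
    f=grab_frame(n);  pickle.dump(f,open(f"{n}5.pkl","wb"))
    a=f["image"]
    if n=="wrist": cv2.imwrite("pics/wrist5.png",a)
    else:
        a=a[145:245,175:295]; cv2.imwrite(f"pics/{n}5.png",cv2.resize(a,None,fx=5,fy=5,interpolation=cv2.INTER_CUBIC))
E
```

```text
clock: 6.52
tcp_pos: [0.4724, 0.0575, 0.2119]
orientation: [-1.568, 0.104, -0.108]
contact_force: [0.0, -0.2, 0.5]
grip_width: 0.0384
tcp in reader -0.0437 -0.0567 z 0.2119 yaw err -0.0023 F reader [ 0.  -0.2  0.5] t 6.525 w 0.0384
```

View pics/wrist5.png

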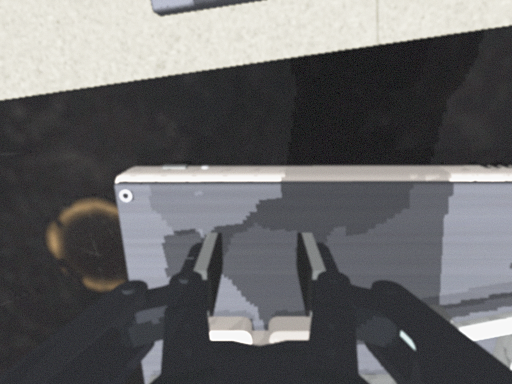

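View pics/scene5.png

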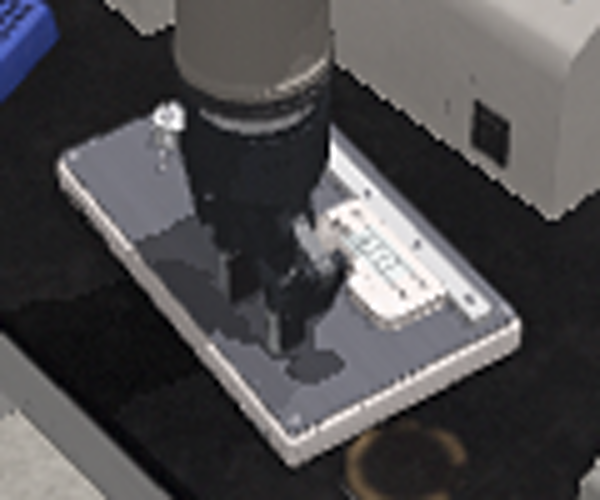

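```bash
python3 -m jog '[[[0,-3,0],0,0.1],[[0,-8,-3],0,1],[[0,-14,-7],0,1],[[0,-14,-7],0,1]]'; python3 go.py;python3 - <<'E'
from bench import *
import cv2,pickle
for n in ["wrist"]:
    f=grab_frame(n);  pickle.dump(f,open(f"{n}6.pkl","wb"))
    cv2.imwrite("pics/wrist6.png",f["image"])
E
```

```text
clock: 7.12
tcp_pos: [0.4642, -0.0145, 0.3555]
orientation: [-1.567, 0.103, -0.116]
contact_force: [0.8, 0.0, -0.6]
grip_width: 0.0002
tcp in reader -0.0423 -0.1292 z 0.3555 yaw err -0.0063 F reader [ 0.8  0.1 -0.6] t 7.125 w 0.0002
```

View pics/wrist6.png

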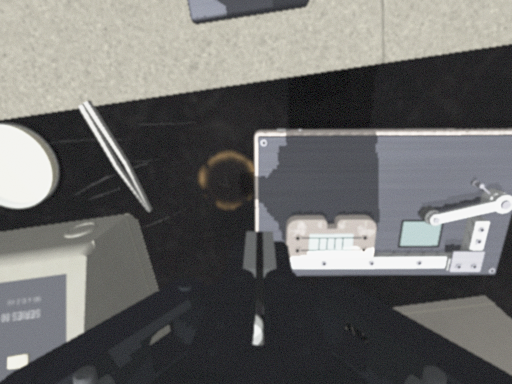

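```bash
python3 - <<'E'
import cv2
a=cv2.imread("pics/wrist6.png")[200:290,240:400]; cv2.imwrite("pics/w6z.png",cv2.resize(a,None,fx=5,fy=5,interpolation=cv2.INTER_CUBIC))
E
```

```text
(no output)
```

View pics/w6z.png

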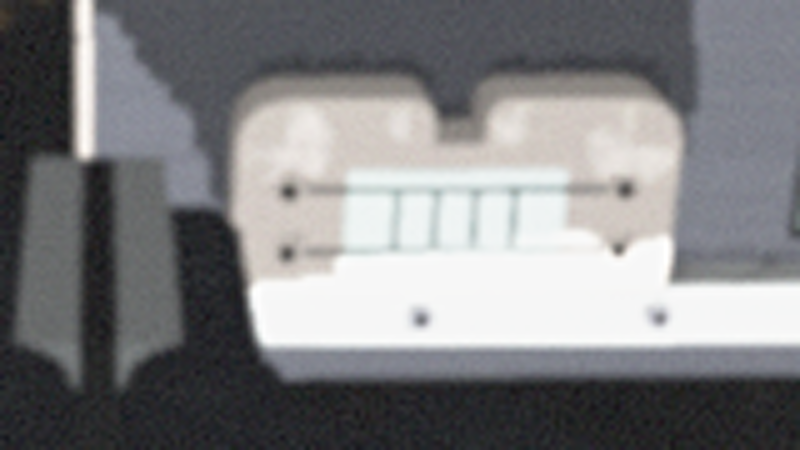

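```bash
python3 - <<'E'
from h import *
RP=[.5232,.1079,-.133]
W=pickle.load(open("wrist6.pkl","rb"))
z=lambda a:(np.array(a,float)+.5)/5-.5+np.array([240,200])
c,s=np.cos(RP[2]),np.sin(RP[2])
for n,u,h in [("notch",(460,140),.046),("nearL",(370,97),.046),("nearR",(560,95),.046),("+y",(683,160),.046),("-y",(235,160),.046),("rail end",(248,310),.044),("rail far",(500,347),.044),("deck right edge",(88,100),.034)]:
    p=ray(W,z(u),h); d=p[:2]-RP[:2]; print(n,(c*d[0]+s*d[1]).round(4),(-s*d[0]+c*d[1]).round(4))
E
python3 go.py 0.025 -0.134 0.24
```

```text
notch 0.0139 -0.0561
nearL 0.0043 -0.0746
nearR 0.0042 -0.0369
+y 0.0187 -0.0108
-y 0.018 -0.1012
rail end 0.0538 -0.0975
rail far 0.0632 -0.0439
deck right edge 0.0099 -0.1308
tcp in reader -0.0427 -0.1285 z 0.3546 yaw err -0.0053 F reader [ 0.1 -0.7 -0.1] t 7.175 w -0.0006
shift cm [ 6.7  11.51 -0.53]
```

```bash
python3 -m jog '[[[4,3,-0.5],-0.004,1],[[6.7,8,-0.5],-0.004,1],[[6.7,11.5,-0.5],-0.004,1],[[6.7,11.5,-0.5],-0.004,1]]'; python3 go.py 0.025 -0.134 0.2105; python3 - <<'E'
from bench import *
import cv2,pickle
for n in ["scene","wrist"]:
    f=grab_frame(n);  pickle.dump(f,open(f"{n}7.pkl","wb")); a=f["image"]
    if n=="scene": a=cv2.resize(a[145:245,175:295],None,fx=5,fy=5,interpolation=cv2.INTER_CUBIC)
    cv2.imwrite(f"pics/{n}7.png",a)
E
```

```text
clock: 7.68
tcp_pos: [0.527, -0.0251, 0.2331]
orientation: [-1.57, 0.108, -0.097]
contact_force: [-0.5, 0.1, 0.1]
grip_width: -0.0
tcp in reader 0.0214 -0.1313 z 0.2331 yaw err 0.003 F reader [-0.5  0.1  0.1] t 7.675 w -0.0
shift cm [ 0.37  2.26 -0.27]
```

View pics/scene7.png

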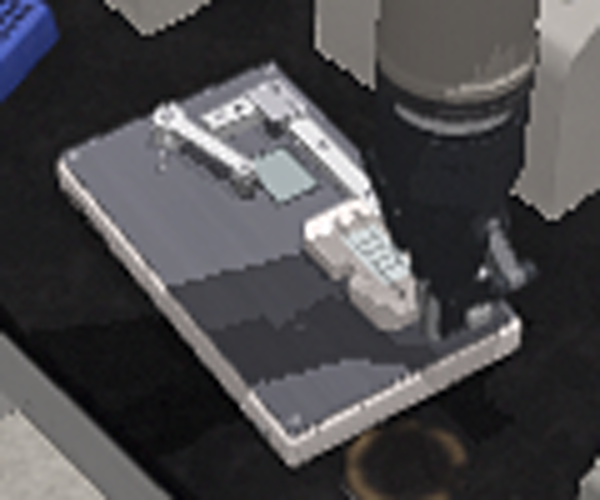

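View pics/wrist7.png

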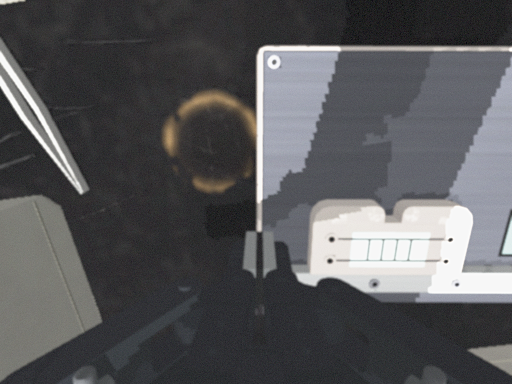

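```bash
python3 -m jog '[[[0.4,1.2,-0.3],0.002,1],[[0.4,2.2,-0.3],0.002,1],[[0.4,2.2,-0.3],0.002,1]]'; python3 go.py; python3 - <<'E'
from bench import *
import cv2,pickle
for n in ["scene","wrist"]:
    f=grab_frame(n);  a=f["image"]
    if n=="scene": a=cv2.resize(a[145:245,175:295],None,fx=5,fy=5,interpolation=cv2.INTER_CUBIC)
    cv2.imwrite(f"pics/{n}8.png",a)
E
```

```text
clock: 8.15
tcp_pos: [0.5314, -0.0292, 0.2142]
orientation: [-1.568, 0.105, -0.104]
contact_force: [-0.1, 0.4, 0.8]
grip_width: 0.0002
tcp in reader 0.0263 -0.1348 z 0.2142 yaw err 0.0001 F reader [-0.1  0.4  0.8] t 8.15 w 0.0002
```

View pics/scene8.png

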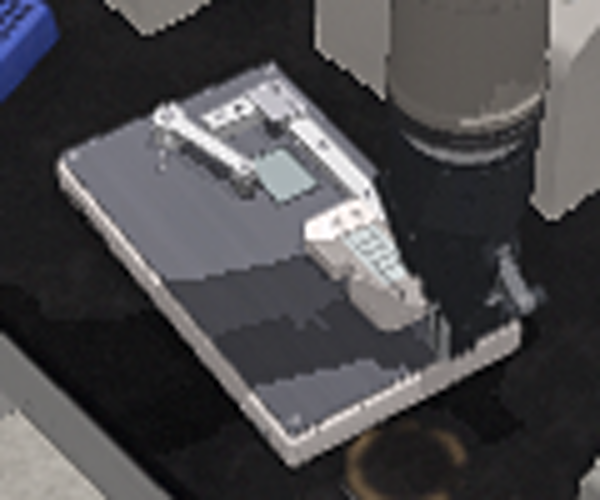

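View pics/wrist8.png

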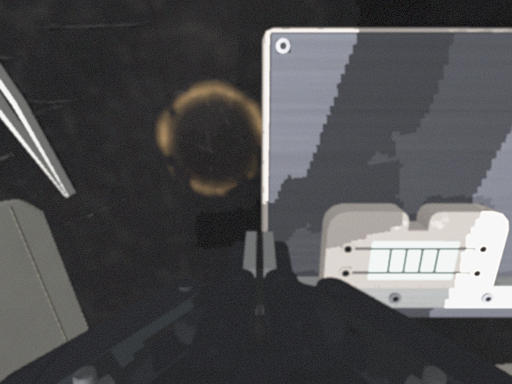

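```bash
python3 -m jog '[[[-0.1,0.35,0],0,1],[[-0.1,0.35,0.6],0,1],[[-0.1,0.35,1.2],0,1],[[-0.1,0.35,1.8],0,1],[[-0.1,0.35,2.4],0,1],[[-0.1,0.35,2.9],0,1],[[-0.1,0.35,3.4],0,1],[[-0.1,0.35,3.9],0,1],[[-0.1,0.35,4.4],0,1],[[-0.1,0.35,4.7],0,1]]'; python3 go.py; python3 - <<'E'
from bench import *
import cv2,pickle
for n in ["scene","wrist","top"]:
    f=grab_frame(n);  a=f["image"];pickle.dump(f,open(f"{n}9.pkl","wb"))
    if n!="wrist": a=cv2.resize(a[145:245,175:295],None,fx=5,fy=5,interpolation=cv2.INTER_CUBIC)
    cv2.imwrite(f"pics/{n}9.png",a)
E
```

```text
clock: 9.5
tcp_pos: [0.537, 0.0178, 0.2112]
orientation: [-1.568, 0.104, -0.104]
contact_force: [-0.3, -0.7, 0.6]
grip_width: -0.0
tcp in reader 0.0256 -0.0874 z 0.2112 yaw err 0.0005 F reader [-0.2 -0.8  0.6] t 9.5 w -0.0
```

View pics/scene9.png

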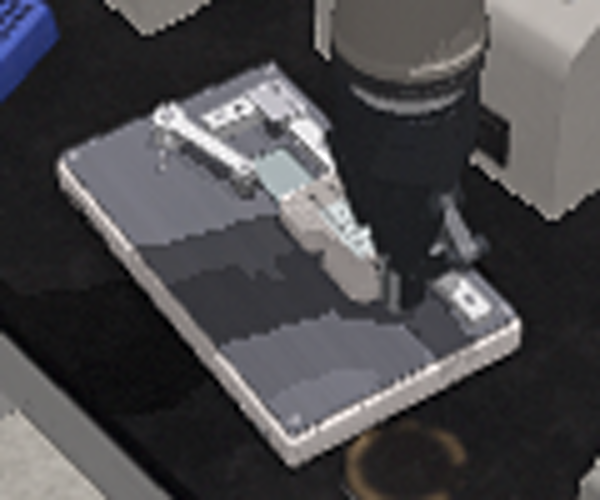

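View pics/wrist9.png

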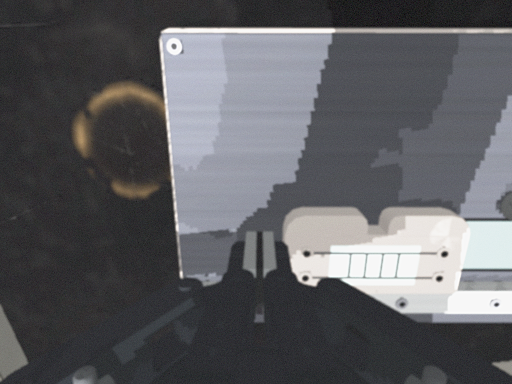

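```bash
cat > m.py <<'E'
from h import *
import sys
RP=[.5232,.1079,-.133]; c,s=np.cos(RP[2]),np.sin(RP[2])
W=pickle.load(open(sys.argv[1],"rb")); h=float(sys.argv[2])
for a in sys.argv[3:]:
    d=ray(W,list(map(float,a.split(","))),h)[:2]-RP[:2]; print(a,(c*d[0]+s*d[1]).round(4),(-s*d[0]+c*d[1]).round(4))
E
python3 m.py wrist9.pkl .046 375,226 285,240 467,240 330,217 415,217
python3 -c "
import cv2
a=cv2.imread('pics/wrist9.png')[195:325,270:512];cv2.imwrite('pics/w9z.png',cv2.resize(a,None,fx=3,fy=3,interpolation=cv2.INTER_CUBIC))"
```

```text
375,226 0.0103 -0.031
285,240 0.0178 -0.0743
467,240 0.0178 0.0151
330,217 0.0056 -0.053
415,217 0.0056 -0.0123
```

View pics/w9z.png

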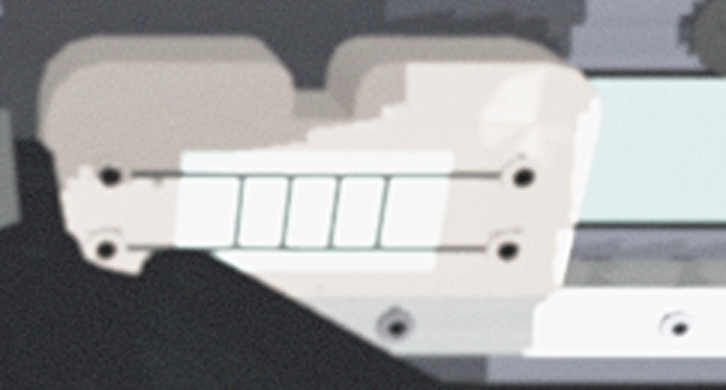

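```bash
python3 -m jog '[[[0,0,0.4],0,1],[[0,0,0.8],0,1],[[0,0,1.2],0,1],[[0,0,1.6],0,1],[[0,0,2.0],0,1],[[0,0,2.3],0,1],[[0,0,2.6],0,1]]'; python3 go.py; python3 - <<'E'
from bench import *
import cv2,pickle
for n in ["scene","wrist"]:
    f=grab_frame(n);  a=f["image"];pickle.dump(f,open(f"{n}10.pkl","wb"))
    if n!="wrist": a=cv2.resize(a[145:245,175:295],None,fx=5,fy=5,interpolation=cv2.INTER_CUBIC)
    cv2.imwrite(f"pics/{n}10.png",a)
E
```

```text
clock: 10.52
tcp_pos: [0.5403, 0.0429, 0.2112]
orientation: [-1.569, 0.105, -0.104]
contact_force: [-0.5, -4.3, -0.3]
grip_width: 0.0003
tcp in reader 0.0256 -0.0622 z 0.2112 yaw err -0.0001 F reader [ 0.1 -4.3 -0.3] t 10.525 w 0.0003
```

View pics/scene10.png

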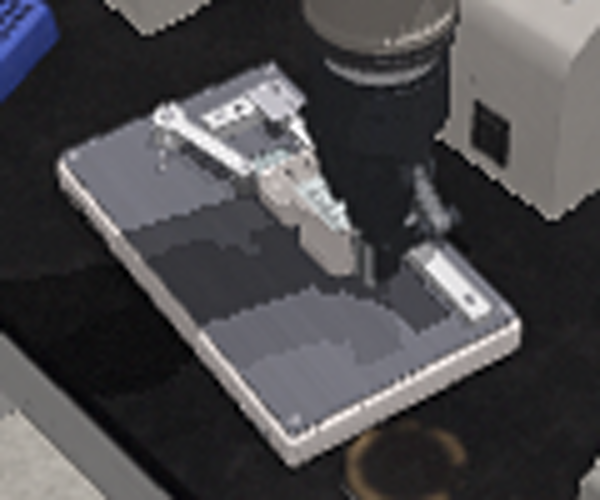

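View pics/wrist10.png

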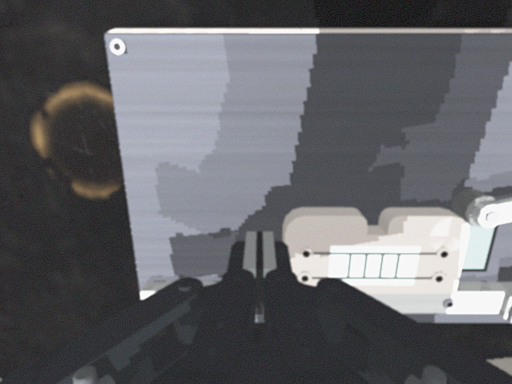

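```bash
python3 -m jog '[[[0,0,0.3],0,1],[[0,0,0.6],0,1],[[0,0,0.9],0,1],[[0.05,0,1.2],0,1],[[0.05,0,1.5],0,1],[[0.05,0,1.8],0,1],[[0.05,0,2.0],0,1]]'; python3 go.py; python3 - <<'E'
from bench import *
import cv2,pickle
for n in ["scene","wrist"]:
    f=grab_frame(n);  a=f["image"];pickle.dump(f,open(f"{n}11.pkl","wb"))
    if n!="wrist": a=cv2.resize(a[145:245,175:295],None,fx=5,fy=5,interpolation=cv2.INTER_CUBIC)
    cv2.imwrite(f"pics/{n}11.png",a)
E
```

```text
clock: 11.5
tcp_pos: [0.5433, 0.0632, 0.2111]
orientation: [-1.568, 0.105, -0.104]
contact_force: [-2.4, -3.8, 0.6]
grip_width: 0.0002
tcp in reader 0.0259 -0.0416 z 0.2111 yaw err 0.0003 F reader [-1.9 -4.   0.6] t 11.5 w 0.0002
```

View pics/wrist11.png

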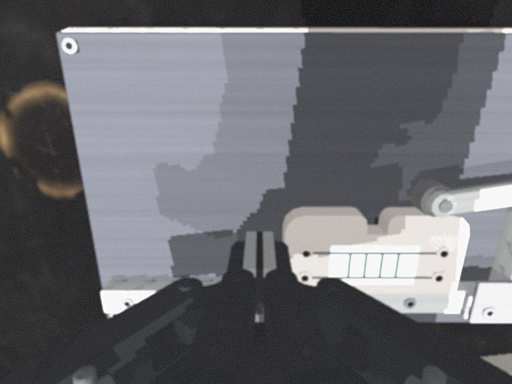

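```bash
python3 -m jog '[[[0,0,0.3],0,1],[[0,0,0.6],0,1],[[0,0,0.9],0,1],[[0,0,1.2],0,1],[[0,0,1.5],0,1],[[0,0,1.8],0,1],[[0,0,2.0],0,1],[[0,0,2.2],0,1],[[0,0,2.3],0,1]]'; python3 go.py; python3 - <<'E'
from bench import *
import cv2,pickle
for n in ["scene","wrist"]:
    f=grab_frame(n);  a=f["image"];pickle.dump(f,open(f"{n}12.pkl","wb"))
    if n!="wrist": a=cv2.resize(a[145:245,175:295],None,fx=5,fy=5,interpolation=cv2.INTER_CUBIC)
    cv2.imwrite(f"pics/{n}12.png",a)
E
```

```text
clock: 12.72
tcp_pos: [0.5472, 0.0867, 0.2115]
orientation: [-1.567, 0.102, -0.105]
contact_force: [-0.3, 0.1, -0.3]
grip_width: 0.0
tcp in reader 0.0266 -0.0178 z 0.2115 yaw err 0.0009 F reader [-0.3  0.1 -0.3] t 12.725 w 0.0
```

View pics/wrist12.png

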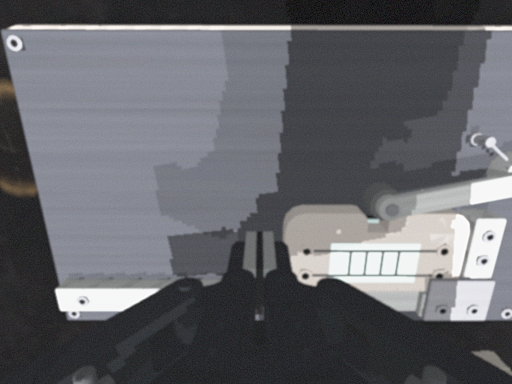

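```bash
python3 -m jog '[[[0,0,0.1],0,1],[[0,0,0.1],0,1]]'; python3 go.py;  python3 -m jog '[[[0,0,0.1],0,1],[[0,0,0.1],0,1]]'; python3 go.py; python3 -m jog '[[[0,0,0.1],0,1],[[0,0,0.1],0,1]]'; python3 go.py
```

```text
clock: 13.08
tcp_pos: [0.5468, 0.087, 0.2113]
orientation: [-1.568, 0.104, -0.104]
contact_force: [0.4, -0.2, -0.2]
grip_width: -0.0003
tcp in reader 0.0262 -0.0176 z 0.2113 yaw err 0.0004 F reader [ 0.4 -0.2 -0.2] t 13.075 w -0.0003
clock: 13.32
tcp_pos: [0.5468, 0.0878, 0.2112]
orientation: [-1.568, 0.104, -0.104]
contact_force: [0.1, 0.6, -0.5]
grip_width: -0.0001
tcp in reader 0.0261 -0.0168 z 0.2112 yaw err 0.0002 F reader [-0.   0.6 -0.5] t 13.325 w -0.0001
clock: 13.58
tcp_pos: [0.5469, 0.0882, 0.2111]
orientation: [-1.569, 0.105, -0.105]
contact_force: [0.3, -2.5, 0.8]
grip_width: -0.0002
tcp in reader 0.0261 -0.0164 z 0.2111 yaw err -0.0004 F reader [ 0.6 -2.4  0.8] t 13.575 w -0.0002
```

Contact against the stop begins; press a bit more, then back off and inspect.

```bash
python3 -m jog '[[[0,0,0.1],0,1],[[0,0,0.1],0,1]]'; python3 go.py;  python3 -m jog '[[[0,0,0.1],0,1],[[0,0,0.1],0,1]]'; python3 go.py; python3 -m jog '[[[0,0,-0.5],0,1],[[0,0,-2],0,1],[[0,-3,-3],0,1],[[-1,-8,-3],0,1],[[-4,-12,-1],0,1],[[-6,-13,1],0,1],[[-6,-13,1],0,1]]'; python3 go.py;  python3 - <<'E'
from bench import *
import cv2,pickle
for n in ["scene","wrist","top"]:
    f=grab_frame(n);  a=f["image"];pickle.dump(f,open(f"{n}13.pkl","wb"))
    if n!="wrist": a=cv2.resize(a[145:245,175:295],None,fx=5,fy=5,interpolation=cv2.INTER_CUBIC)
    cv2.imwrite(f"pics/{n}13.png",a)
E
```

```text
clock: 13.82
tcp_pos: [0.5469, 0.0885, 0.2111]
orientation: [-1.57, 0.106, -0.105]
contact_force: [0.5, -5.8, 1.0]
grip_width: 0.0
tcp in reader 0.0261 -0.0161 z 0.2111 yaw err -0.001 F reader [ 1.2 -5.7  1. ] t 13.825 w 0.0
clock: 14.08
tcp_pos: [0.547, 0.0888, 0.2111]
orientation: [-1.571, 0.106, -0.105]
contact_force: [-1.2, -7.0, 2.3]
grip_width: 0.0002
tcp in reader 0.0261 -0.0158 z 0.2111 yaw err -0.0016 F reader [-0.2 -7.1  2.3] t 14.075 w 0.0002
clock: 14.95
tcp_pos: [0.4882, 0.11, 0.3422]
orientation: [-1.566, 0.101, -0.102]
contact_force: [0.8, -0.2, -1.1]
grip_width: 0.0
tcp in reader -0.035 -0.0026 z 0.3422 yaw err 0.0037 F reader [ 0.9 -0.1 -1.1] t 14.95 w 0.0
```

View pics/wrist13.png

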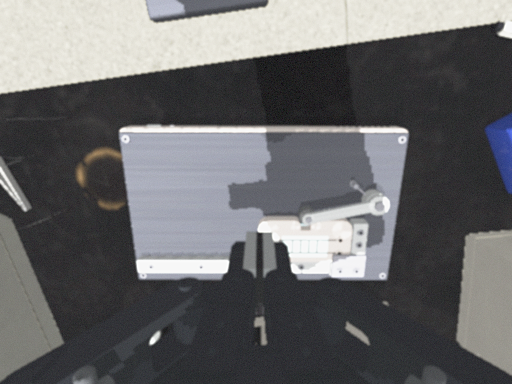

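View pics/scene13.png

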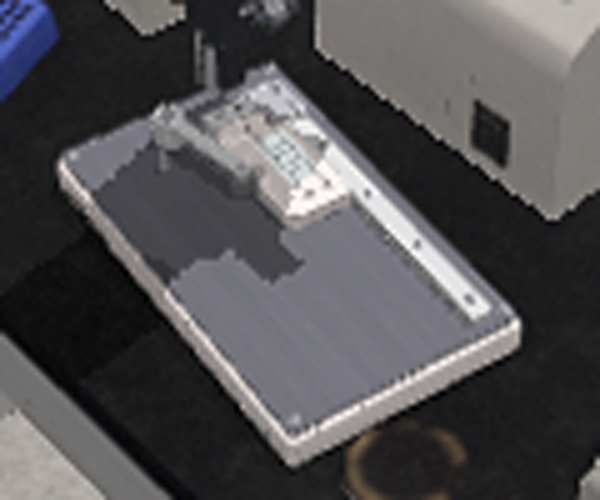

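```bash
python3 -m jog '[[[2,-6,0],0,1],[[5,-6,0],0,1],[[5,-6,0],0,1],[[5,-6,0],0,1]]'; python3 go.py;  python3 - <<'E'
from bench import *
import cv2,pickle
f=grab_frame("wrist"); pickle.dump(f,open(f"wrist14.pkl","wb"))
cv2.imwrite("pics/wrist14.png",cv2.resize(f["image"][100:250,150:400],None,fx=3,fy=3,interpolation=cv2.INTER_CUBIC))
f=grab_frame("scene"); cv2.imwrite("pics/scene14.png",f["image"])
E
```

```text
clock: 15.6
tcp_pos: [0.5383, 0.1012, 0.3999]
orientation: [-1.57, 0.107, -0.103]
contact_force: [-0.4, -1.1, -0.1]
grip_width: -0.0002
tcp in reader 0.0158 -0.0047 z 0.3999 yaw err -0.0012 F reader [-0.3 -1.2 -0.1] t 15.6 w -0.0002
```

View pics/wrist14.png

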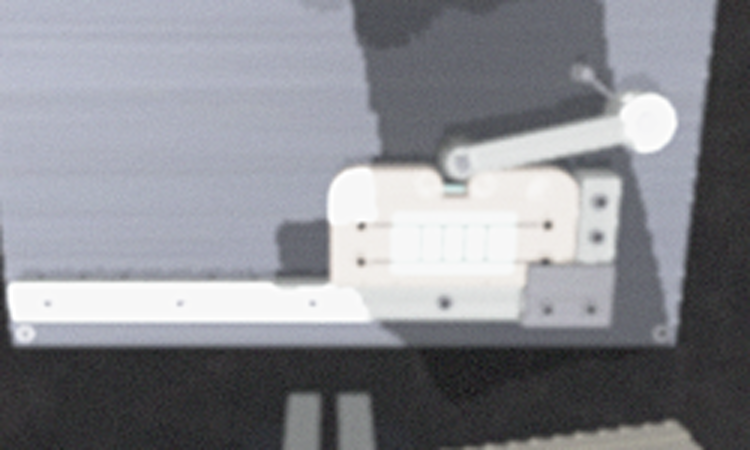

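View pics/scene14.png

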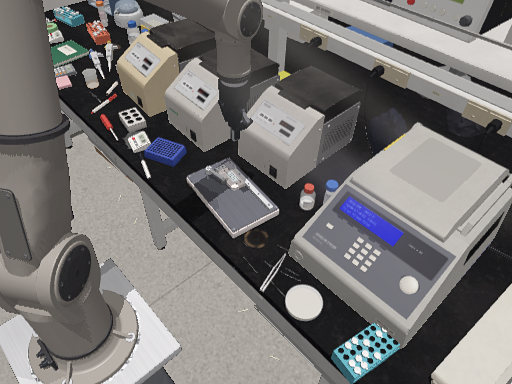

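```bash
python3 - <<'E'
from h import *
RP=[.5232,.1079,-.133]; c,s=np.cos(RP[2]),np.sin(RP[2])
W=pickle.load(open("wrist14.pkl","rb"))
for n,u,h in [("-y",(330,220),.046),("+y",(578,220),.046),("nearR",(380,168),.046),("nearL",(530,168),.046),("farR",(332,284),.046),("stop face",(581,220),.048),("rail face",(250,282),.044),("roller",(459,162),.056)]:
    d=ray(W,[(u[0]+.5)/3-.5+150,(u[1]+.5)/3-.5+100],h)[:2]-RP[:2]; print(n,(c*d[0]+s*d[1]).round(4),(-s*d[0]+c*d[1]).round(4))
E
```

```text
-y 0.023 -0.0045
+y 0.0231 0.0861
nearR 0.0037 0.0134
nearL 0.0038 0.0673
farR 0.0477 -0.0038
stop face 0.0226 0.0866
rail face 0.0475 -0.0346
roller -0.0004 0.0403
```

```bash
python3 -c "
from bench import *
print(hand_in())"
```

```text
the job is handed in; nothing more can be done
None
```

The white chip is home in the reader's corner, and I handed the job in at about 15.7 s of the 51 s limit. No verdict came back, so the result rests on my own checks.

**What I did:** I pushed the chip flat against the rail with the two fingertips either side of its notch. I stopped at about 7 N on the rail, with the chip at y ≈ -56 mm. I then shut the gripper and slid the chip left along the rail by its right end. The roller ran along its side and dropped into the notch. I pressed lightly on the end stop (about 7 N), backed off and lifted clear.

**Last checks, from the wrist camera:**
- **Position:** the chip's centre is at about x = 26 mm, y = 41 mm in the reader frame, against a target of 26 and 40 mm.
- **Fit:** its edges are parallel to the rail and the gap to the stop is within 1 mm.
- **Roller:** it sits in the middle of the notch. I could not read the arm angle directly.
- **Other things:** the forceps, block, bottle and dish look unmoved in the overview picture, though I did not measure them.
- **Robot:** it was clear of everything at hand-in.

**Disagreements:**
- The stop face measured at y = 86.6 mm instead of 85, so the chip's y reading is probably 1 to 2 mm high. That is about the accuracy of the camera calibration.
- The tool felt about 6 N upwards while pressing the chip on the rail. The chip stayed flat in the pictures afterwards.

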